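Turn the swivel hook and hang up the clamp

ROBOT

A 6-joint arm with a two-finger parallel gripper is mounted at the origin on the work surface. World frame = base frame: x ahead of the robot, y to its left, z up, the work surface at z = 0. Lengths are in m, angles in degrees, forces in N, time in s.
With the tool pointing down it reaches from about 0.35 to 0.875 m from the base axis. Payload 4.2 kg.
Tool frame: the origin (TCP) lies at the very end of the fingers, on their centre line; the grasp point (between the pads) lies 19 mm behind it; z points along the fingers, x is the direction in which the jaws open and shut, and the axes are right-handed (so a half turn about z gives the same grasp; the last joint's range is limited). The gripper opens to 87 mm and grips with 3 to 60 N. Pads are 19 mm wide; open, the fingers measure 117 mm over their backs; the gripper's body (75 mm by 190 mm) begins 51 mm behind the grasp point.
Start: joints at [-49.584, 22.042, 0.453, 0, -68.411, -14.817], TCP at [0.27, -0.564, 0.223] pointing down, gripper open.
Joint ranges: [-179.83, 179.83], [-69.29, 118.12], [-61.27, 80.66], [-181.25, 117.63], [-171.15, -9.14], [-177.46, 177.46]. Speed limits (degrees/s): [159.86, 159.86, 180, 180, 180, 180].

INTERFACE

Orientations are given as a 3x3 rotation matrix whose columns are the frame's x, y, z axes.
In Python, from station import r gives the robot as it stands.
- The arm moves only by the tool move_arm, never from a script. Its argument "series" is a list that holds one entry, the list of rows, each a list of 7 numbers: the shift along the tool's x, y, z in cm, then the turn, a rotation vector about the tool's x, y, z in degrees, then the opening, from -1 (shut) to 1 (fully open). In form: [[[dx, dy, dz, wx, wy, wz, fingers], ...]]. A call has 1 to 12 rows; each row shifts and turns the commanded pose from where the row before left it, along the tool's axes as they then stand; what a row does not reach is not made up. A row lasts 1/8 s, in which the tool goes at most 62.5 mm and 10.7 degrees, less where a joint would pass 70% of its speed; a pose out of reach is approached as far as the arm can. A call is refused whole if a number of a shift passes 6.25 or a number of a turn 10.7, either way. A call with a gripper value outside its range is refused whole. The fingers move at their own pace and stop on an object; the grip force is fixed at half the most. Time passes only in rows, so rows that do not move let the fingers close. It gives the time, the measured TCP pose, the force and the opening at its end, in the units of the state.
- r.sense(): the state, without advancing time (a new reading comes with each control period).
- r.capture(name): name is "scene" or "top" or "wrist"; returns a dict with "color" (420x560x3 uint8, blue, green, red), "fx", "fy", "cx", "cy" (pixels), "rvec" (rotation vector, rad) and "tvec" (3), from world to camera coordinates, as OpenCV has them; the wrist camera has in their place "tool_from_camera" (4x4, takes a point from camera to tool coordinates, whose origin is the TCP and whose axes are the tool frame's). Camera axes: x right, y down, z forward; pixel columns grow to the right and rows downward; lengths in m; the calibration is good to about 2 mm. A picture is of the moment at which its call begins: read the wrist's pose just before it. There is no depth.
- r.finish_job(): hands the job in, once; it reports no verdict.
The state is a dict: "time_s": time; "joints": joint angles; "joint_velocities": joint speeds; "effort": joint torques, N m; "tcp_pos": TCP position; "ee_rot": TCP orientation; "wrist_force": force on the tool from outside, world axes, zero at the start; "moment": the same for the moment, N m; "gripper_width": opening from 0.0 (shut) to 1.0 (fully open).
Only numpy, scipy, OpenCV 4.12 (cv2) and the standard library are available. Lean on these libraries where they do the work, as an engineer would, in place of code of your own. Each camera call takes 0.05 s, during which the arm holds its last target.

TASK

On the organ builder's bench, first turn the swivel hook on the clamp stand until it points along the green strip on the stand's foot. Then hang the green-handled clamp on the hook, by its upper jaw with the hook through the throat between screw and spine, keeping it upright and setting it down gently, and leave it hanging at rest with the hook still pointing along the strip. Leave the blue-handled clamp, the wooden pipe, the glue bottle and the varnish tin standing where they are.

Things in the scene. Friction and masses are not known exactly. Their poses are not given: they have to be found in the camera images.
- stand: clamp stand fixed to the bench: dark round steel foot (150 diameter, 14 thick) with a tongue 58 wide out to 118 from the axis, topped by a flat green strip; steel post 26 diameter on the axis. Origin: underside centre on the post's axis; z up; the green strip points along the stand's own -x axis, roughly towards the robot, but place and yaw differ each time.
- hook: swivel hook on the post: brass head (34 diameter, top 210 above the bench) turning about the vertical post axis, both ways, no stops; friction 0.15 N m holds it where left. From it a level steel bar, 10 diameter, runs along the hook's own -x axis to 95 from the axis. Origin on the post axis, 180 above the bench; z up. Correct when its -x axis agrees with the stand's -x axis.
- hook_seat (a point): point on top of the hook's bar, 60 from the post's axis, 200 above the bench (bar centre line at 195), where the clamp's upper jaw should rest; axes as hook
- hook_tip (a point): point in the orange upturned end of the hook's bar (12 diameter), 95 from the post's axis, 211 above the bench; the tip's top is 217 above the bench; axes as hook
- green_clamp: green G-clamp to hang: grey frame, green handle, 175 tall, 0.45 kg, stands on its foot. Origin: underside of foot on the screw axis; z up, x from screw to spine; the C frame lies in the x-z plane. Foot x -20 to 69, y +-22.5, z 0 to 12. Spine x 55 to 69, y +-9. Upper jaw x -16 to 69, y +-14, z 100 to 120. Screw 12 diameter on z axis, pad 22 diameter at z 48 to 54. Centre of mass x 29, z 64.
- green_clamp_handle (a point): middle of the green handle: upright plastic cylinder, 28 diameter, z 130 to 175 in the clamp's frame (this point at z 155), on the screw axis; rigid with the frame, it does not turn by itself; axes as green_clamp
- green_clamp_throat (a point): point under the green clamp's upper jaw, in the middle of the throat (x 29, y 0, z 100 in the clamp's frame), straight above the centre of mass. The throat, between screw and spine, spans x 6 to 55 and is open right through along y, so a bar can enter along y from either face; the spine may be on either side. Axes as green_clamp
- blue_clamp: bystander: a clamp of exactly the same shape, size and frame as the green one, but with a blue handle; 175 tall, loose, standing on its foot. Origin: underside of the foot on the screw axis, z up, x from screw to spine
- pipe: bystander: square wooden organ pipe standing on end, 45 x 45, 220 tall, loose; origin: centre of its underside, z up
- glue: bystander: white glue bottle with orange cap, standing, 66 diameter, 190 tall, loose; origin: centre of its underside, z up
- varnish: bystander: yellow varnish tin, closed, standing nearest the robot, 70 diameter, 150 tall, loose; origin: centre of its underside, z up
Things that resemble listed ones, but are neither listed nor needed, are in the scene too. Of the things that look like the stand, the middle-sized one is meant.

How it is judged:
By the outcome, as a careful person would: the job done as asked, in the order asked, and still so for the second after the job is handed in, with the robot touching nothing.
It also fails if it takes over 67 s, if anything falls off the work surface, if the arm or the gripper's body presses on something with over 40 N, if the wrist force passes 120 N, or if a joint passes its speed limit or range.

## Working session

There is one attempt and no reset: what is moved stays moved. The work goes in short steps, Python scripts to look and compute and a tool call to move; the robot and the scene stay as the last step left them, time stands still between calls to the robot, and variables do not carry over. Pictures are saved under pics/ and viewed, and the job is handed in when it is done.

Besides the shell and the picture viewer there is one more tool, called as name(argument=value, ...), one argument or row to a line, values as JSON. move_arm: Moves the arm, as the interface text tells. Its arguments: {"type":"object","properties":{"series":{"type":"array","items":{"type":"array","items":{"type":"array","items":{"type":"number"}}}}},"required":["series"]}

```bash
mkdir -p pics; ls; cat > h.py <<'E'
import numpy as np, cv2
from station import r
def cap(n,f):
    s=r.sense(); c=r.capture(n); cv2.imwrite('pics/'+f+'.png',c['color'])
    import pickle; pickle.dump((s,c),open('pics/'+f+'.pkl','wb')); return s,c
def load(f):
    import pickle; return pickle.load(open('pics/'+f+'.pkl','rb'))
def ray(sc,px):
    s,c=sc
    d=np.array([(px[0]-c['cx'])/c['fx'],(px[1]-c['cy'])/c['fy'],1.])
    if 'rvec' in c:
        R=cv2.Rodrigues(np.array(c['rvec'],float))[0]; t=np.array(c['tvec']).ravel()
        return -R.T@t, R.T@d
    T=np.array(c['tool_from_camera']); E=np.array(s['ee_rot']); p=np.array(s['tcp_pos'])
    return p+E@T[:3,3], E@T[:3,:3]@d
def onz(sc,px,z):
    o,d=ray(sc,px); return o+d*(z-o[2])/d[2]
def proj(sc,P):
    s,c=sc; P=np.array(P,float)
    if 'rvec' in c:
        R=cv2.Rodrigues(np.array(c['rvec'],float))[0]; q=R@P+np.array(c['tvec']).ravel()
    else:
        T=np.array(c['tool_from_camera']); E=np.array(s['ee_rot'])
        q=E.T@(P-np.array(s['tcp_pos'])); q=T[:3,:3].T@(q-T[:3,3])
    return np.array([c['fx']*q[0]/q[2]+c['cx'],c['fy']*q[1]/q[2]+c['cy']])
E
python3 - <<'E'
from h import *
for n in ('scene','top'):
    s,c=cap(n,n+'0'); print(n,c['fx'],ray((s,c),(280,210)))
print(s)
E
```

```text
pics
scene 440.70013843909277 (array([1.02918094, 0.59448284, 0.82106955]), array([-0.55662738, -0.51951785, -0.64854185]))
top 501.19089605366713 (array([0.28450878, 0.0425897 , 1.37741821]), array([ 0.14117524,  0.00332033, -0.99007337]))
{'time_s': 0.05, 'joints': array([-4.95830980e+01,  2.20915543e+01,  3.82484686e-01, -3.02360399e-02,
       -6.84120411e+01, -1.48167642e+01]), 'joint_velocities': array([ 0.01297034, -0.05970801,  0.014541  ,  0.03769216, -0.02410984,
        0.10692525]), 'effort': array([-3.24647317e-04, -3.92044902e+01,  1.88163847e+01,  4.23952639e+00,
        1.38009895e-02, -3.72046236e-05]), 'tcp_pos': array([ 0.26982856, -0.56309997,  0.2214665 ]), 'ee_rot': array([[-4.31911258e-01,  9.01915557e-01, -9.96832952e-04],
       [ 9.01913500e-01,  4.31912403e-01,  1.92742718e-03],
       [ 2.16892107e-03, -6.65795975e-05, -9.99997646e-01]]), 'wrist_force': array([-0.40098126,  0.07157679, -0.25832751]), 'moment': array([-0.03222855,  0.01491035, -0.02072163]), 'gripper_width': 1.0043631143179899}
```

View pics/scene0.png

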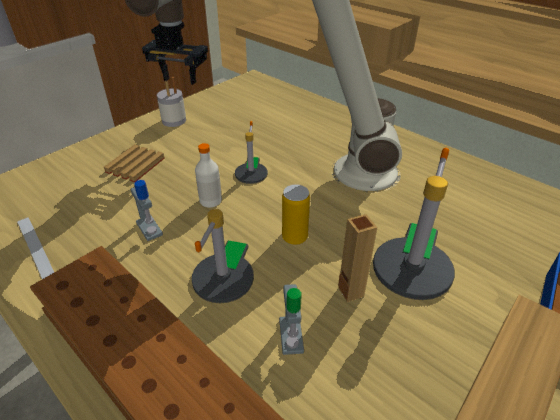

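View pics/top0.png

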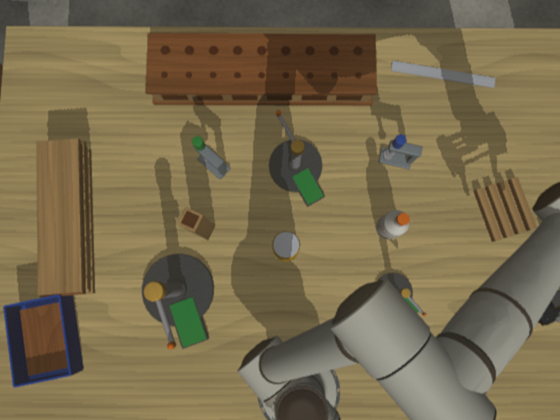

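The scene and top views agree. The middle-sized stand is at top (296,165), with its green strip at (308,187) and hook tip at (278,113). The green clamp's handle is at (199,143), the blue clamp at (400,145), the pipe at (190,218), the varnish tin at (287,245) and the glue at (400,222). Next I'll measure them.

```bash
python3 - <<'E'
from h import *
T=load('top0'); S=load('scene0')
im=cv2.resize(T[1]['color'][90:260,150:440],None,fx=2.7,fy=2.7,interpolation=cv2.INTER_CUBIC); cv2.imwrite('pics/topz.png',im)
im=cv2.resize(S[1]['color'][170:380,120:400],None,fx=2.8,fy=2.8,interpolation=cv2.INTER_CUBIC); cv2.imwrite('pics/scz.png',im)
for n,sc in (('top',T),('scene',S)):
    hsv=cv2.cvtColor(sc[1]['color'],cv2.COLOR_BGR2HSV)
    for k,lo,hi in (('green',(45,120,50),(85,255,255)),('orange',(3,180,120),(14,255,255)),('brass',(15,150,80),(24,255,200)),('blue',(105,150,60),(125,255,255))):
        m=cv2.inRange(hsv,lo,hi); N,_,st,ce=cv2.connectedComponentsWithStats(m)
        for i in range(1,N):
            if st[i,4]>12: print(n,k,st[i],ce[i].round(1))
E
```

```text
top green [192 137  12  12 110] [197.9 142.5]
top green [293 169  30  35 538] [307.5 186. ]
top green [ 170  298   36   49 1041] [187.4 321.7]
top green [405 298  12  13  20] [411.1 304.3]
top orange [398 214  11  11 102] [402.8 218.8]
top orange [168 344   6   5  22] [170.2 346.1]
top brass [291 140  13  13 122] [297.1 146.5]
top brass [276 253  22   8  44] [286.7 257.9]
top brass [144 282  21  19 291] [153.7 291.1]
top brass [402 289   8   8  48] [405.4 292.6]
top blue [396 136   9   9  61] [400.5 139.5]
top blue [ 10 295  51  13 106] [ 36.9 301. ]
top blue [ 62 314   4  27  29] [ 63.6 327. ]
top blue [  8 334   5  40  42] [ 10.  353.7]
top blue [ 66 342   5  33  46] [ 67.7 359.8]
top blue [ 34 377  23   5  23] [ 45. 379.]
scene green [253 157   5  12  47] [255.4 162. ]
scene green [403 223  14  30 186] [409.7 238.1]
scene green [424 228  12  31 161] [429.8 244.1]
scene green [225 240  22  29 422] [233.7 253. ]
scene green [287 288  14  25 318] [293.4 300. ]
scene orange [199 144  11   9  80] [203.5 148.1]
scene orange [442 148   7  10  42] [444.8 152.6]
scene orange [195 241   5  
[... 814 characters left out ...]
326   9  11  19] [123.5 330. ]
scene brass [ 97 329   9   5  14] [100.5 331.3]
scene brass [143 332   7   9  16] [146.2 335.2]
scene brass [169 334   7   6  14] [172.  336.2]
scene brass [ 66 336  13  13  37] [ 72.5 341.7]
scene brass [193 342  10  12  29] [197.1 346.9]
scene brass [106 350  10   5  13] [110.8 351.6]
scene brass [ 98 356   7  12  20] [101.4 361.6]
scene brass [ 94 368   9  13  23] [ 97.9 374.4]
scene brass [194 375   6   6  13] [196.  378.2]
scene brass [107 385   7   7  13] [109.5 388.7]
scene brass [229 391  13  11  29] [234.7 396.3]
scene brass [224 413   7   7  18] [227.2 416.4]
scene blue [135 180  13  20 192] [140.8 189.4]
scene blue [541 253  19  56 368] [551.6 283.3]
```

View pics/topz.png

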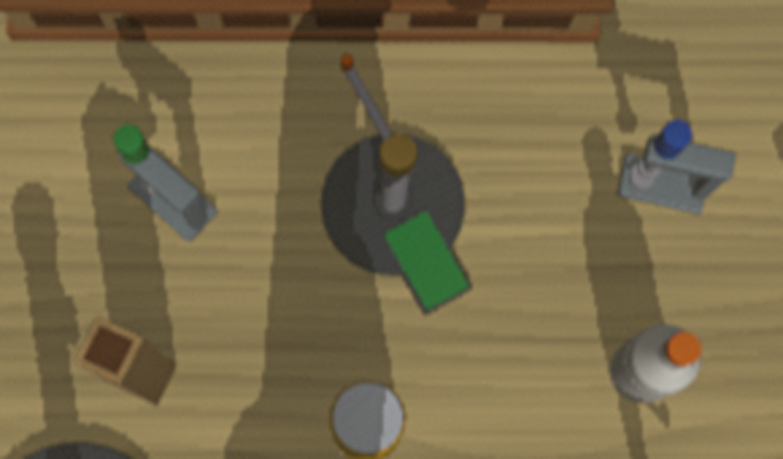

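View pics/scz.png

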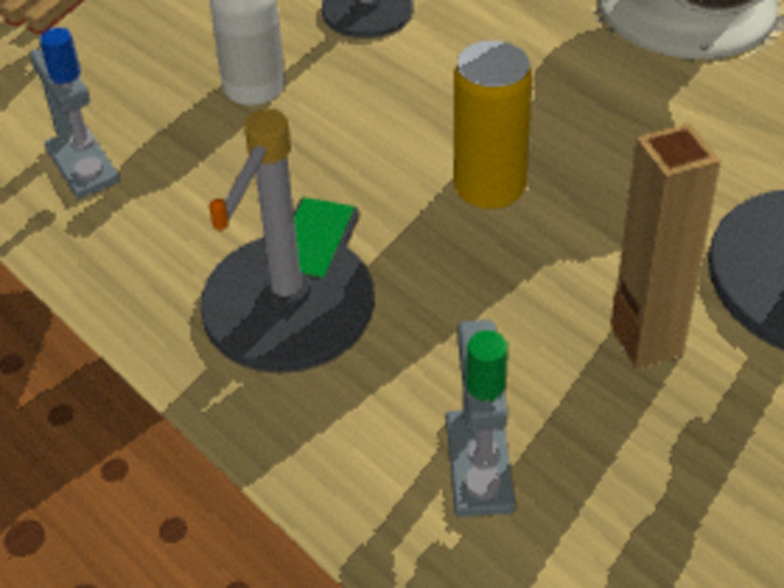

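```bash
python3 - <<'E'
from h import *
T=load('top0'); S=load('scene0')
z=lambda x,y:(x/2.7+150,y/2.7+90)
P=[onz(T,z(*p),.015)[:2] for p in ((430,212),(387,238),(427,312),(471,287))]
print('strip',np.round(P,4)); 
print('width',np.linalg.norm(P[0]-P[1]),np.linalg.norm(P[2]-P[3]))
m=(P[2]+P[3])/2; n=(P[0]+P[1])/2; d=m-n; print('strip dir',np.degrees(np.arctan2(d[1],d[0])),'axis est',m-d/np.linalg.norm(d)*.118, 'len',np.linalg.norm(d))
def contour(sc,lo,hi,box):
    h=cv2.cvtColor(sc[1]['color'],cv2.COLOR_BGR2HSV); k=cv2.inRange(h,lo,hi); mm=np.zeros_like(k); x0,x1,y0,y1=box; mm[y0:y1,x0:x1]=k[y0:y1,x0:x1]
    return mm
g=contour(T,(45,120,50),(85,255,255),(285,330,160,210))
c=max(cv2.findContours(g,0,2)[0],key=cv2.contourArea); rr=cv2.minAreaRect(c); b=cv2.boxPoints(rr); B=np.array([onz(T,p,.015)[:2] for p in b]); print('minrect',B.round(4))
for i in range(4):
    e=B[(i+1)%4]-B[i]; print(np.linalg.norm(e).round(4),np.degrees(np.arctan2(e[1],e[0])).round(1))
def two(pt,ps):
    o1,d1=ray(T,pt);o2,d2=ray(S,ps); A=np.stack([d1,-d2],1); t=np.linalg.lstsq(A,o2-o1,rcond=None)[0]
    a=o1+d1*t[0];b=o2+d2*t[1]; return ((a+b)/2).round(4), np.linalg.norm(a-b).round(4)
print('head z.207',onz(T,(297.6,146.8),.208), 'two',two((297.1,146.5),(215.5,217.3)))
print('tip',onz(T,z(346,61),.213),two(z(346,61),(197.5,245.6)))
print('gh',onz(T,z(130,140),.172),two((197.9,142.5),(293.4,300)))
for nm,a,zz in (('gl jaw far corner',(180,240),.0),('foot back corners',(190,241),0),('foot back c2',(216,212),0),('foot front corner',(128,186),0)):
    print(nm,onz(T,z(*a),zz))
print('blue',onz(T,z(677,138),.172),'pipe',onz(T,z(109,348),.22),'varn',onz(T,z(368,416),.15),'glue',onz(T,z(683,349),.19))
# scene foot corners green
zs=lambda x,y:(x/2.8+120,y/2.8+170)
for a,zz in (((457,503),.012),((514,503),.012),((447,413),.012),((500,405),.012)): print('sc foot',onz(S,zs(*a),zz))
E
```

```text
strip [[ 0.5953 -0.0339]
 [ 0.568   0.0104]
 [ 0.4912 -0.0302]
 [ 0.5171 -0.0754]]
width 0.052085900400470515 0.05203168440126596
strip dir -152.0993736083524 axis est [0.60847022 0.00241835] len 0.08766160875173384
minrect [[ 0.5728  0.0134]
 [ 0.597  -0.028 ]
 [ 0.5199 -0.0707]
 [ 0.4962 -0.0295]]
0.0479 -59.7
0.0881 -151.0
0.0475 120.0
0.0878 29.2
head z.207 [0.60449608 0.00456389 0.208     ] two (array([0.6067, 0.0072, 0.196 ]), np.float64(0.005))
tip [0.6878081  0.05139298 0.213     ] (array([0.6903, 0.0526, 0.2021]), np.float64(0.0033))
gh [0.62625047 0.24924722 0.172     ] (array([0.6294, 0.2545, 0.1518]), np.float64(0.0031))
gl jaw far corner [0.56853959 0.22445959 0.        ]
foot back corners [0.56750577 0.21409669 0.        ]
foot back c2 [0.59825623 0.18767434 0.        ]
foot front corner [0.62570642 0.27962034 0.        ]
blue [ 0.62956468 -0.25276573  0.172     ] pipe [0.42839269 0.25459346 0.22      ] varn [0.37519788 0.03112262 0.15      ] glue [ 0.43186762 -0.2476546   0.19      ]
sc foot [0.65401646 0.25453597 0.012     ]
sc foot [0.62512587 0.28490183 0.012     ]
sc foot [0.60124601 0.1949476  0.012     ]
sc foot [0.56692317 0.22010585 0.012     ]
```

move_arm(
  series=[
    [[0,0,-5,0,0,0,1],[0,0,-5,0,0,0,1],[3,5.2,0,0,0,0,1],[3,5.2,0,0,0,0,1],[3,5.2,0,0,0,0,1],[3,5.2,0,0,0,0,1],[3,5.2,0,0,0,0,1],[3,5.2,0,0,0,0,1],[3,5.2,0,0,0,0,1],[3,5.2,0,0,0,0,1],[3,5.2,0,0,0,0,1],[0,0,0,0,0,0,1]],
  ],
)

```text
time_s: 1.6
tcp_pos: [0.577, -0.1145, 0.3208]
ee_rot: [[-0.437, 0.9, -0.002], [0.9, 0.437, 0.001], [0.002, -0.002, -1.0]]
wrist_force: [-1.3, -0.6, -0.0]
gripper_width: 0.995
```

```bash
python3 - <<'E'
from h import *
s,c=cap('wrist','w1'); print(s['tcp_pos'],s['joints'].round(1),s['time_s'],c['tool_from_camera'],c['fx'])
sc=(s,c)
for P in ((.606,.005,.21),(.689,.051,.213),(.505,-.053,.015),(.627,.2525,.175)): print(proj(sc,P).round(0))
E
```

```text
[ 0.57696535 -0.1144999   0.32083449] [  4.5  15.6   5.1  -0.  -79.6 -68.6] 1.6 [[ 9.99998540e-01 -1.69322352e-03  2.28119419e-04 -3.80748021e-04]
 [ 1.58220458e-03  9.68158247e-01  2.50333987e-01 -6.80803625e-02]
 [-6.44727092e-04 -2.50333261e-01  9.68159513e-01 -1.60971126e-01]
 [ 0.00000000e+00  0.00000000e+00  0.00000000e+00  1.00000000e+00]] 342.25411607161107
[387. 292.]
[386. 386.]
[343. 143.]
[567. 384.]
```

View pics/w1.png

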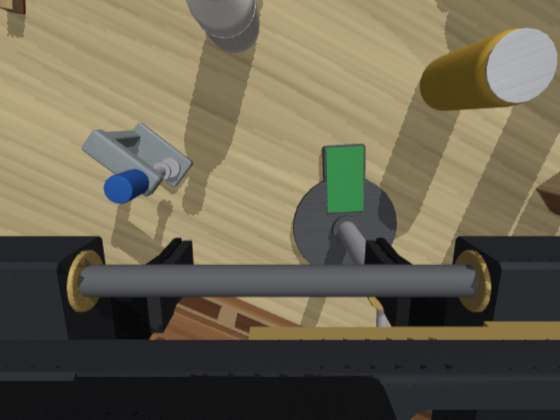

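The wrist view shows the middle stand's strip at (345,180) and the blue clamp's handle at (120,188). The hook bar is hidden by the gripper around (385,320). I'll refine the strip direction from this view.

```bash
python3 - <<'E'
from h import *
sc=load('w1'); im=sc[1]['color']
h=cv2.cvtColor(im,cv2.COLOR_BGR2HSV); k=cv2.inRange(h,(45,100,40),(85,255,255))
c=max(cv2.findContours(k,0,1)[0],key=cv2.contourArea)
Q=np.array([onz(sc,p[0],.0155)[:2] for p in c]).astype(np.float32)
rr=cv2.minAreaRect(Q*1000); B=cv2.boxPoints(rr)/1000; print(B.round(4))
for i in range(4):
    e=B[(i+1)%4]-B[i]; print(np.linalg.norm(e).round(4),np.degrees(np.arctan2(e[1],e[0])).round(1))
# dark foot circle ellipse: left/right extremes
k=cv2.inRange(h,(0,0,0),(180,90,75)); mm=np.zeros_like(k); mm[175:265,285:400]=k[175:265,285:400]
c=max(cv2.findContours(mm,0,1)[0],key=cv2.contourArea)
Q=np.array([onz(sc,p[0],.014)[:2] for p in c if p[0][1]<258]); 
from scipy.optimize import least_squares
Q=Q[(np.hypot(*(Q-[.606,.005]).T)>.066)&(np.hypot(*(Q-[.606,.005]).T)<.084)]
f=least_squares(lambda p:np.hypot(Q[:,0]-p[0],Q[:,1]-p[1])-.075,[.606,.005],loss='soft_l1',f_scale=.002); print(f.x,len(Q),np.abs(f.fun).mean())
E
```

```text
[[ 0.4959 -0.027 ]
 [ 0.5203 -0.0712]
 [ 0.5994 -0.0275]
 [ 0.575   0.0167]]
0.0505 -61.1
0.0904 28.9
0.0505 118.9
0.0904 -151.1
[0.606 0.005] 0 nan<stdin>:15: RuntimeWarning: Mean of empty slice.
  ret = ret.dtype.type(ret / rcount)
```

move_arm(
  series=[
    [[2.5,3.75,0,0,0,0,1],[2.5,3.75,0,0,0,0,1],[2.5,3.75,0,0,0,0,1],[2.5,3.7,0,0,0,0,1],[0,0,0,0,0,-3.6,1],[0,0,0,0,0,0,1]],
  ],
)

```text
time_s: 2.4
tcp_pos: [0.6668, 0.0361, 0.3221]
ee_rot: [[-0.487, 0.874, -0.001], [0.874, 0.487, -0.0], [0.0, -0.001, -1.0]]
wrist_force: [-0.3, 0.3, 1.0]
gripper_width: 0.998
```

```bash
python3 - <<'E'
from h import *
s,c=cap('wrist','w2');s2,c2=cap('top','t2'); print(s['tcp_pos'],s['ee_rot'].round(3),s['joints'].round(1),s['time_s'])
sc=(s,c)
for P in ((.607,.0057,.21),(.689,.052,.213),(.508,-.049,.015)): print(proj(sc,P).round(0))
cv2.imwrite('pics/t2z.png',cv2.resize(c2['color'][60:260,200:400],None,fx=3,fy=3))
E
```

```text
[0.66682005 0.03605651 0.32211293] [[-0.487  0.874 -0.001]
 [ 0.874  0.487 -0.   ]
 [ 0.    -0.001 -1.   ]] [ 16.9  24.   17.4   0.  -83.5 -77.8] 2.4
[282. 121.]
[283. 238.]
[281.  27.]
```

View pics/w2.png

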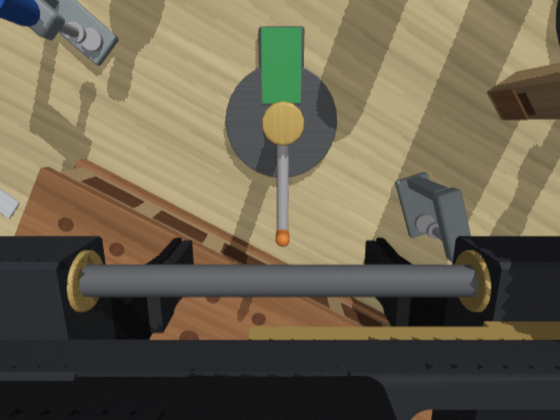

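View pics/t2z.png

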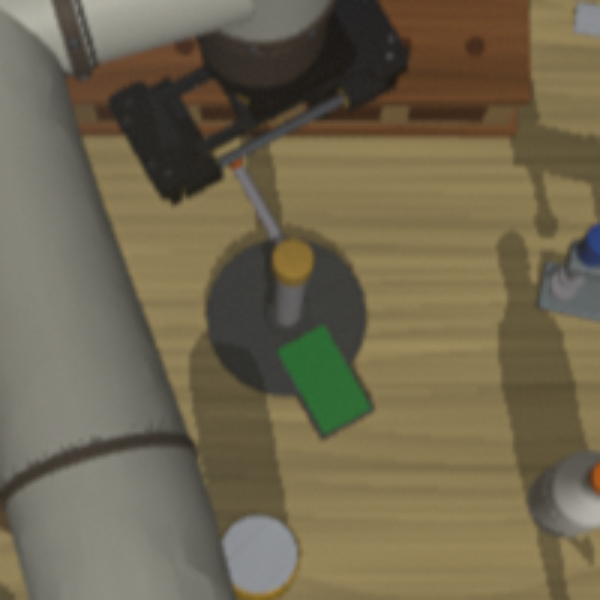

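The wrist view shows the hook bar running vertically: head (283,122), tip (283,238), strip (281,65). That makes the hook about 180° off the strip.

```bash
python3 - <<'E'
from h import *
sc=load('w2'); im=sc[1]['color']
h=cv2.cvtColor(im,cv2.COLOR_BGR2HSV)
def big(lo,hi,box):
    k=cv2.inRange(h,lo,hi); m=np.zeros_like(k); x0,x1,y0,y1=box; m[y0:y1,x0:x1]=k[y0:y1,x0:x1]
    return max(cv2.findContours(m,0,1)[0],key=cv2.contourArea)
b=big((15,120,60),(28,255,255),(255,310,95,150)); (x,y),rad=cv2.minEnclosingCircle(b); H=onz(sc,(x,y),.21); print('head',x,y,rad,H)
o=big((3,140,100),(14,255,255),(270,300,222,250)); (x,y),rad=cv2.minEnclosingCircle(o); t=onz(sc,(x,y),.215); print('tip',x,y,rad,t)
d=t-H; print('hook',np.degrees(np.arctan2(d[1],d[0])),np.linalg.norm(d))
g=big((45,100,40),(85,255,255),(240,330,0,110)); Q=np.array([onz(sc,p[0],.0155)[:2] for p in g]).astype(np.float32)
B=cv2.boxPoints(cv2.minAreaRect(Q*1000))/1000; print(B)
for i in range(4):
    e=B[(i+1)%4]-B[i]; print(np.linalg.norm(e).round(4),np.degrees(np.arctan2(e[1],e[0])).round(1))
E
```

```text
head 282.3669128417969 123.07093048095703 21.247182846069336 [0.60807504 0.00655431 0.21      ]
tip 282.0 237.5 8.500100135803223 [0.68842567 0.05101602 0.215     ]
hook 28.957779576206452 0.09196775153541623
[[ 0.4969467  -0.02619608]
 [ 0.521271   -0.07003455]
 [ 0.59816    -0.02737162]
 [ 0.5738357   0.01646684]]
0.0501 -61.0
0.0879 29.0
0.0501 119.0
0.0879 -151.0
```

move_arm(
  series=[
    [[0.25,0.3,4.0,0,0,0,1],[0,0,5,0,0,0,1],[0,0,3.4,0,0,0,1],[0,0,2,0,0,0,1],[0,0,0,0,0,0,1]],
  ],
)

```text
time_s: 3.12
tcp_pos: [0.6673, 0.0393, 0.1771]
ee_rot: [[-0.486, 0.874, -0.004], [0.874, 0.486, -0.001], [0.001, -0.004, -1.0]]
wrist_force: [0.1, -0.6, 1.4]
gripper_width: 0.995
```

move_arm(
  series=[
    [[0,0,0,0,0,0,-1],[0,0,0,0,0,0,-1],[0,0,0,0,0,0,-1],[0,0,0,0,0,0,-1],[0,0,0,0,0,0,-1],[0,0,0,0,0,0,-1]],
  ],
)

```text
time_s: 3.88
tcp_pos: [0.6685, 0.0406, 0.1785]
ee_rot: [[-0.488, 0.873, -0.0], [0.873, 0.488, 0.0], [0.0, -0.0, -1.0]]
wrist_force: [0.0, 0.9, 0.2]
gripper_width: 0.403
```

move_arm(
  series=[
    [[0,0,0,0,0,0,-1],[0,0,0,0,0,0,-1],[0,0,0,0,0,0,-1],[0,0,0,0,0,0,-1],[0,0,0,0,0,0,-1],[0,0,0,0,0,0,-1]],
  ],
)

```text
time_s: 4.62
tcp_pos: [0.6685, 0.0406, 0.1785]
ee_rot: [[-0.488, 0.873, -0.0], [0.873, 0.488, 0.0], [0.0, -0.0, -1.0]]
wrist_force: [-1.6, 0.2, -0.6]
gripper_width: 0.101
```

move_arm(
  series=[
    [[1.1,-0.09,0,0,0,-9,-1],[1.1,-0.09,0,0,0,-9,-1],[1.1,-0.09,0,0,0,-9,-1],[1.1,-0.09,0,0,0,-9,-1],[1.1,-0.09,0,0,0,-9,-1],[1.1,-0.09,0,0,0,-9,-1],[1.1,-0.09,0,0,0,-9,-1],[1.1,-0.09,0,0,0,-9,-1],[1.1,-0.09,0,0,0,-9,-1],[1.1,-0.09,0,0,0,-9,-1]],
  ],
)

```text
time_s: 5.88
tcp_pos: [0.5739, 0.067, 0.1785]
ee_rot: [[-0.87, -0.493, 0.003], [-0.493, 0.87, -0.0], [-0.003, -0.002, -1.0]]
wrist_force: [5.2, -4.0, -5.1]
gripper_width: 0.103
```

move_arm(
  series=[
    [[1.1,-0.09,0,0,0,-9,-1],[1.1,-0.09,0,0,0,-9,-1],[1.1,-0.09,0,0,0,-9,-1],[1.1,-0.09,0,0,0,-9,-1],[1.1,-0.09,0,0,0,-9,-1],[1.1,-0.09,0,0,0,-9,-1],[1.1,-0.09,0,0,0,-9,-1],[1.1,-0.09,0,0,0,-9,-1],[1.1,-0.09,0,0,0,-9,-1],[1.1,-0.09,0,0,0,-9,-1],[0,0,0,0,0,0,-1]],
  ],
)

```text
time_s: 7.25
tcp_pos: [0.5486, -0.0276, 0.1785]
ee_rot: [[0.489, -0.872, 0.006], [-0.872, -0.489, 0.002], [0.001, -0.006, -1.0]]
wrist_force: [5.9, 2.4, -5.0]
gripper_width: 0.099
```

```bash
python3 - <<'E'
from h import *
s=r.sense(); p=s['tcp_pos']-np.array([.607,.006,0]); R=s['ee_rot']
print(s['tcp_pos'],np.degrees(np.arctan2(p[1],p[0])),np.hypot(*p[:2]),np.degrees(np.arctan2(R[1,1],R[0,1])),s['joints'].round(1),s['wrist_force'],s['moment'])
cap('scene','s3')
E
```

```text
[ 0.54856742 -0.02764339  0.17853343] -150.068201170698 0.06742583859461775 -150.7397780070931 [ 14.   16.7 -14.3  -0.  -58.7 105.3] [ 5.85859906  2.38900232 -4.95594543] [ 0.61754768 -1.45750777  0.10664217]
```

View pics/s3.png

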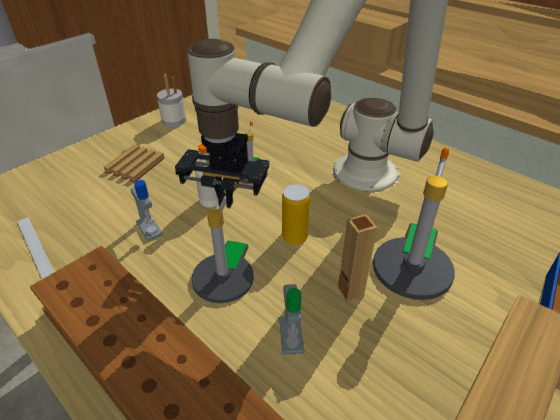

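move_arm(
  series=[
    [[0,0,0,0,0,0,1],[0,0,0,0,0,0,1],[0,0,0,0,0,0,1],[0,0,0,0,0,0,1],[0,0,0,0,0,0,1],[0,0,-4,0,0,0,1],[0,0,-5,0,0,0,1],[0,2,-5,0,0,0,1],[0,4,0,0,0,0,1],[0,2,0,0,0,0,1],[0,0,0,0,0,0,1],[0,0,0,0,0,0,1]],
  ],
)

```text
time_s: 8.8
tcp_pos: [0.4765, -0.0674, 0.318]
ee_rot: [[0.488, -0.873, -0.001], [-0.873, -0.488, -0.0], [-0.0, 0.001, -1.0]]
wrist_force: [0.1, 0.1, -1.0]
gripper_width: 1.0
```

```bash
python3 - <<'E'
from h import *
s,c=cap('wrist','w4'); print(s['tcp_pos'],s['ee_rot'].round(3),s['joints'].round(1),s['time_s'])
sc=(s,c)
a=np.array([.607,.006]);u=np.array([np.cos(np.radians(-151)),np.sin(np.radians(-151))])
print(proj(sc,(*a,.21)).round(0),proj(sc,(*(a+.095*u),.213)).round(0))
E
```

```text
[ 0.47649963 -0.06736101  0.31802939] [[ 0.488 -0.873 -0.001]
 [-0.873 -0.488 -0.   ]
 [-0.     0.001 -1.   ]] [ 11.3   4.5  -9.1   0.  -76.4 107.9] 8.8
[278.  -1.] [277. 138.]
```

View pics/w4.png

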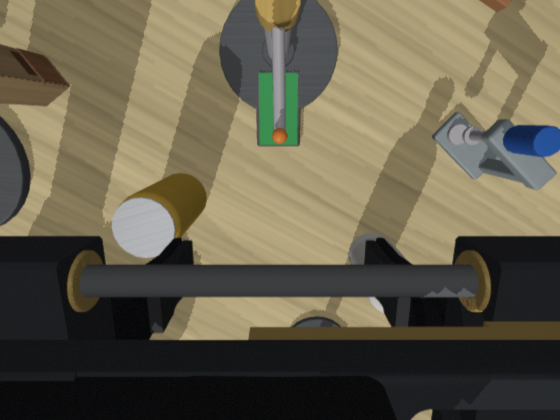

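The tip is at (279,135), lying over the middle of the strip (258–299). I'll measure the angle.

```bash
python3 - <<'E'
from h import *
sc=load('w4'); im=sc[1]['color'].astype(int)
h=cv2.cvtColor(sc[1]['color'],cv2.COLOR_BGR2HSV)
# bar rows 35..120: low-saturation bright columns
pts=[]
for y in range(32,122,4):
    row=h[y,262:298]; ok=(row[:,1]<60)&(row[:,2]>85); xs=np.where(ok)[0]+262
    if len(xs)>5: pts.append((xs.min(),xs.max(),y))
print(pts[::4])
pts=[p for p in pts if 8<p[1]-p[0]<16]
Q=np.array([onz(sc,((a+b)/2,y),.195)[:2] for a,b,y in pts])
v=cv2.fitLine(Q.astype(np.float32),cv2.DIST_HUBER,0,.01,.01).ravel(); print('bar dir',np.degrees(np.arctan2(v[1],v[0])),v)
m=cv2.inRange(h,(45,100,40),(85,255,255)); m[:60]=0;m[160:]=0
L=[];Rr=[]
for y in range(80,140,3):
    xs=np.where(m[y,240:320])[0]+240; L.append(onz(sc,(xs.min(),y),.0155)[:2]);Rr.append(onz(sc,(xs.max(),y),.0155)[:2])
for q in (L,Rr):
    w=cv2.fitLine(np.array(q,np.float32),cv2.DIST_HUBER,0,.01,.01).ravel(); print('edge',np.degrees(np.arctan2(w[1],w[0])))
o=cv2.inRange(h,(3,140,100),(14,255,255)); o[:110]=0;o[160:]=0
c=max(cv2.findContours(o,0,1)[0],key=cv2.contourArea);(x,y),rad=cv2.minEnclosingCircle(c); t=onz(sc,(x,y),.213); d=t[:2]-[.607,.006]; print(x,y,rad,t,np.degrees(np.arctan2(d[1],d[0])),np.hypot(*d))
sm=(np.mean(L,0)+np.mean(Rr,0))/2; print('strip mid',sm)
E
```

```text
[(np.int64(264), np.int64(289), 32), (np.int64(264), np.int64(287), 48), (np.int64(262), np.int64(295), 64), (np.int64(273), np.int64(284), 80), (np.int64(273), np.int64(284), 96), (np.int64(273), np.int64(284), 112)]
bar dir 29.113413 [ 0.87365836  0.48653996  0.5522747  -0.02524399]
edge 28.3024
edge 29.883787
279.1760559082031 135.11972045898438 7.216299057006836 [ 0.52630655 -0.04030972  0.213     ] -150.14862221844498 0.09303775205313901
strip mid [ 0.54793502 -0.02665008]
```

move_arm(
  series=[
    [[-3.7,-3.8,0,0,0,0,1],[-3.7,-3.8,0,0,0,0,1],[-3.7,-3.8,0,0,0,0,1],[-3.7,-3.8,0,0,0,0,1],[-3.8,-3.9,0,0,0,0,1],[-3.8,-3.9,0,0,0,0,1],[-3.8,-3.9,0,0,0,0,1],[0,0,0,0,0,10,1],[0,0,0,0,0,10,1],[0,0,0,0,0,10,1],[0,0,0,0,0,10,1],[0,0,0,0,0,10,1]],
  ],
)

```text
time_s: 10.35
tcp_pos: [0.5835, 0.2933, 0.3171]
ee_rot: [[-0.36, -0.933, -0.001], [-0.933, 0.36, -0.001], [0.002, 0.001, -1.0]]
wrist_force: [0.7, 0.4, -0.0]
gripper_width: 1.001
```

move_arm(
  series=[
    [[0,0,0,0,0,10,1],[0,0,0,0,0,10,1],[0,0,0,0,0,0,1],[0,0,0,0,0,0,1]],
  ],
)

```text
time_s: 10.85
tcp_pos: [0.5832, 0.2929, 0.3178]
ee_rot: [[-0.651, -0.759, -0.001], [-0.759, 0.651, -0.001], [0.001, 0.0, -1.0]]
wrist_force: [0.3, -0.2, 0.1]
gripper_width: 1.001
```

```bash
python3 - <<'E'
from h import *
s,c=cap('wrist','w5'); print(s['tcp_pos'],s['ee_rot'].round(3),s['joints'].round(1),s['time_s'])
print(proj((s,c),(.6275,.253,.175)))
E
```

```text
[0.58324277 0.29285125 0.31776684] [[-0.651 -0.759 -0.001]
 [-0.759  0.651 -0.001]
 [ 0.001  0.    -1.   ]] [ 40.8  22.4  14.4  -0.  -82.1   8.5] 10.85
[279.96405143 130.15981582]
```

View pics/w5.png

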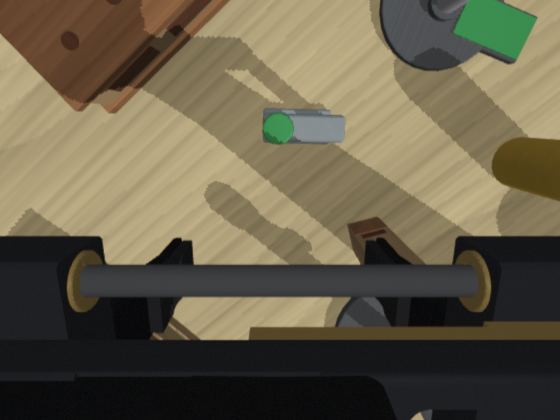

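The handle top is at (279,128) and the jaw runs right along the image row to (344,128), so the clamp's x axis nearly matches the tool's x axis.

```bash
python3 - <<'E'
from h import *
sc=load('w5'); h=cv2.cvtColor(sc[1]['color'],cv2.COLOR_BGR2HSV)
k=cv2.inRange(h,(45,100,40),(85,255,255)); k[:,350:]=0
c=max(cv2.findContours(k,0,1)[0],key=cv2.contourArea);(x,y),rad=cv2.minEnclosingCircle(c);print(x,y,rad,onz(sc,(x,y),.173))
cv2.imwrite('pics/w5z.png',cv2.resize(sc[1]['color'][95:160,245:365],None,fx=6,fy=6,interpolation=cv2.INTER_CUBIC))
E
```

```text
278.0 128.0 15.811488151550293 [0.62995746 0.25313108 0.173     ]
```

View pics/w5z.png

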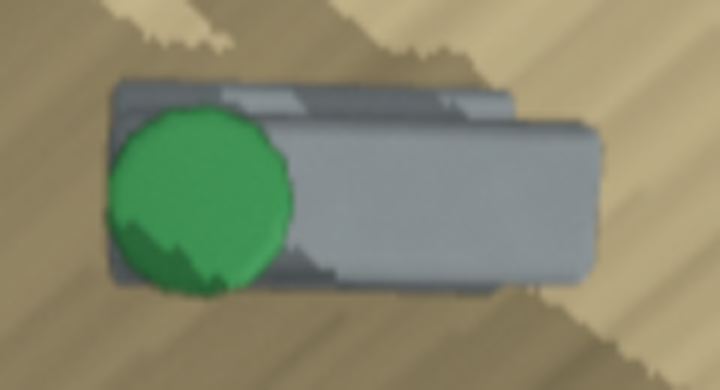

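move_arm(
  series=[
    [[0,-3,0,0,0,1,1],[0,-3.05,0,0,0,0,1],[0,0,5,0,0,0,1],[0,0,5,0,0,0,1],[0,0,4,0,0,0,1],[0,0,3,0,0,0,1],[0,0,1.3,0,0,0,1],[0,0,0,0,0,0,1],[0,0,0,0,0,0,1]],
  ],
)

```text
time_s: 12.02
tcp_pos: [0.6295, 0.253, 0.1374]
ee_rot: [[-0.666, -0.746, 0.003], [-0.746, 0.666, 0.001], [-0.003, -0.001, -1.0]]
wrist_force: [0.4, -0.4, 0.6]
gripper_width: 1.004
```

```bash
python3 - <<'E'
from h import *
s,c=cap('wrist','w6'); cap('scene','s6');print(s['tcp_pos'],s['ee_rot'].round(3),s['time_s'])
E
```

```text
[0.62953806 0.25302567 0.13736056] [[-0.666 -0.746  0.003]
 [-0.746  0.666  0.001]
 [-0.003 -0.001 -1.   ]] 12.025
```

View pics/s6.png

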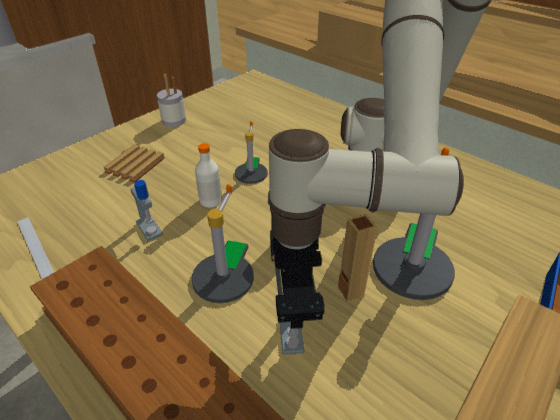

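The gripper is around the green handle at scene (297,305) and clear of the pipe. Now I'll close it.

move_arm(
  series=[
    [[0,0,0,0,0,0,-1],[0,0,0,0,0,0,-1],[0,0,0,0,0,0,-1],[0,0,0,0,0,0,-1],[0,0,0,0,0,0,-1],[0,0,0,0,0,0,-1],[0,0,0,0,0,0,-1],[0,0,0,0,0,0,-1],[0,0,0,0,0,0,-1],[0,0,0,0,0,0,-1],[0,0,0,0,0,0,-1]],
  ],
)

```text
time_s: 13.5
tcp_pos: [0.6287, 0.2526, 0.1356]
ee_rot: [[-0.667, -0.745, 0.0], [-0.745, 0.667, 0.0], [-0.001, -0.0, -1.0]]
wrist_force: [1.2, 1.4, -0.7]
gripper_width: 0.314
```

move_arm(
  series=[
    [[0,0,-0.5,0,0,0,-1],[0,0,-1,0,0,0,-1],[0,0,-2,0,0,0,-1],[0,0,-3,0,0,0,-1],[0,0,-3,0,0,0,-1],[0,0,-3,0,0,0,-1],[0,0,-3,0,0,0,-1],[0,0,-2,0,0,0,-1],[0,0,-0.5,0,0,0,-1],[0,0,0,0,0,0,-1],[0,0,0,0,0,0,-1]],
  ],
)

```text
time_s: 14.88
tcp_pos: [0.6279, 0.2523, 0.3139]
ee_rot: [[-0.667, -0.745, -0.003], [-0.745, 0.667, -0.001], [0.003, 0.001, -1.0]]
wrist_force: [-0.4, 0.5, -5.5]
gripper_width: 0.313
```

```bash
python3 - <<'E'
from h import *
s,c=cap('wrist','w7'); cap('scene','s7');print(s['tcp_pos'],s['ee_rot'].round(3),s['time_s'],s['wrist_force'],s['moment'],s['joints'].round(1))
E
```

```text
[0.62789704 0.25226088 0.31385632] [[-0.667 -0.745 -0.003]
 [-0.745  0.667 -0.001]
 [ 0.003  0.001 -1.   ]] 14.875 [-0.42436702  0.54057922 -5.53434888] [0.0418517  0.02776868 0.01959364] [ 35.5  25.1  18.1  -0.  -83.2  12.7]
```

View pics/s7.png

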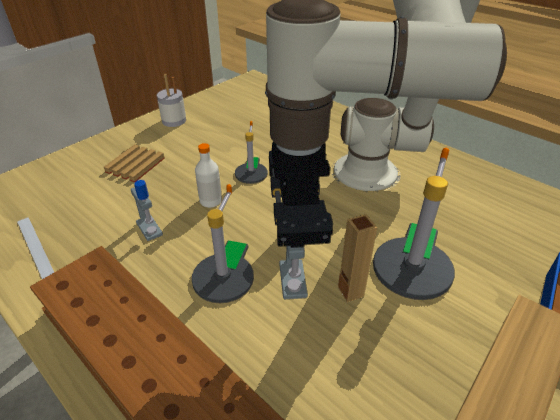

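View pics/w7.png

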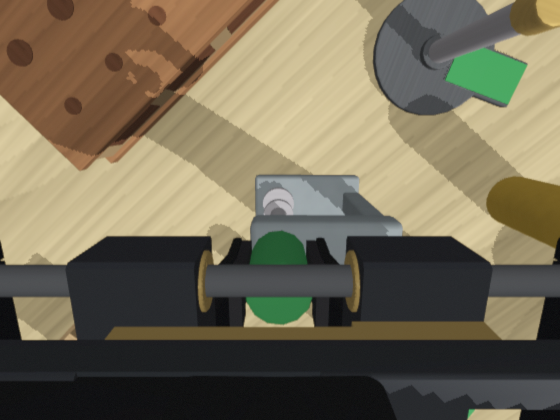

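The scene view shows the clamp at (293,275), lifted upright and clear of the bench. Next I'll raise it above everything and carry it over.

move_arm(
  series=[
    [[0,0,-2,0,0,0,-1],[0,0,-3,0,0,0,-1],[1,-0.2,-2.5,0,0,0,-1],[2,-0.4,-0.5,0,0,0,-1],[3,-0.7,0,0,0,0,-1],[4,-0.9,0,0,0,0,-1],[5,-1.1,0,0,0,0,-1],[5,-1.1,0,0,0,0,-1],[5,-1.1,0,0,0,0,-1],[4,-0.9,0,0,0,0,-1],[3,-0.6,0,0,0,0,-1],[1,-0.2,0,0,0,0,-1]],
  ],
)

```text
time_s: 16.48
tcp_pos: [0.4599, -0.0433, 0.3949]
ee_rot: [[-0.668, -0.744, -0.001], [-0.744, 0.668, 0.0], [0.001, 0.001, -1.0]]
wrist_force: [0.1, -0.1, -5.1]
gripper_width: 0.319
```

move_arm(
  series=[
    [[0,0,0,0,0,-5,-1],[0,0,0,0,0,-8,-1],[0,0,0,0,0,-9,-1],[0,0,0,0,0,-9,-1],[0,0,0,0,0,-9,-1],[0,0,0,0,0,-9,-1],[0,0,0,0,0,-9,-1],[0,0,0,0,0,-8,-1],[0,0,0,0,0,-4.8,-1],[0,0,0,0,0,0,-1],[0,0,0,0,0,0,-1]],
  ],
)

```text
time_s: 17.85
tcp_pos: [0.4619, -0.0414, 0.395]
ee_rot: [[0.484, -0.875, -0.001], [-0.875, -0.484, 0.0], [-0.0, 0.001, -1.0]]
wrist_force: [0.2, -0.1, -4.3]
gripper_width: 0.317
```

```bash
python3 - <<'E'
from h import *
s,c=cap('wrist','w8'); cap('scene','s8');cap('top','t8');print(s['tcp_pos'],s['ee_rot'].round(3),s['time_s'],s['wrist_force'],s['joints'].round(1))
E
```

```text
[ 0.46192926 -0.04139938  0.39504257] [[ 0.484 -0.875 -0.001]
 [-0.875 -0.484  0.   ]
 [-0.     0.001 -1.   ]] 17.85 [ 0.16092773 -0.11636186 -4.34127576] [ 15.    1.5  -1.8  -0.  -86.8 103.9]
```

View pics/s8.png

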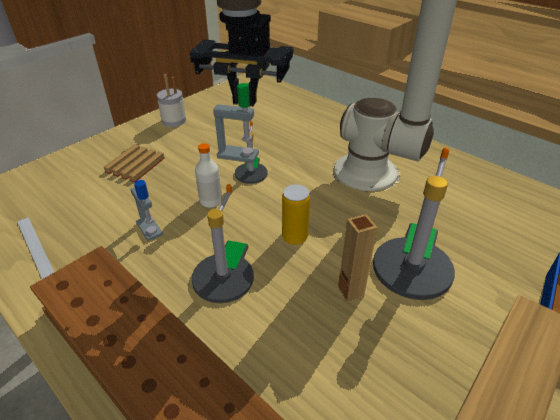

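View pics/w8.png

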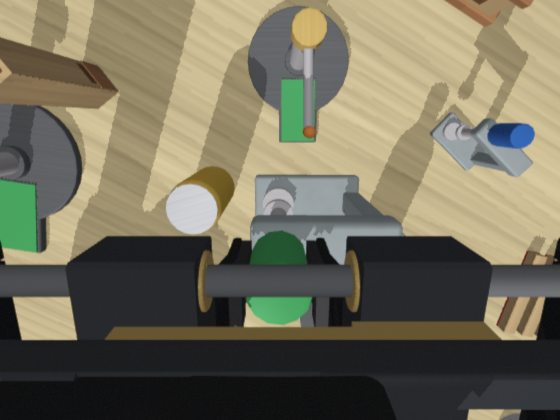

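The clamp hangs upright in the grip in scene view (235,130). In the wrist view the hook's head is at (309,28) and its tip at (309,132), so the bar runs along tool y.

```bash
python3 - <<'E'
from h import *
sc=load('w8'); s=sc[0]; h=cv2.cvtColor(sc[1]['color'],cv2.COLOR_BGR2HSV)
def big(lo,hi,box):
    k=cv2.inRange(h,lo,hi); m=np.zeros_like(k); x0,x1,y0,y1=box; m[y0:y1,x0:x1]=k[y0:y1,x0:x1]
    return max(cv2.findContours(m,0,1)[0],key=cv2.contourArea)
H=cv2.minEnclosingCircle(big((15,120,60),(28,255,255),(285,335,0,50)))
t=cv2.minEnclosingCircle(big((3,140,100),(14,255,255),(295,325,115,150)))
E=s['ee_rot'];p=s['tcp_pos']
for nm,(c,rd),z in (('head',H,.21),('tip',t,.215)):
    w=onz(sc,c,z); print(nm,c,rd,w,'tool',(E.T@(w-p)).round(4))
# clamp jaw left/right extents
for px in ((251,218),(400,218),(257,176),(358,176)):
    o,d=ray(sc,px); print(px,(E.T@(onz(sc,px,p[2]-.1356+(.12 if px[1]>200 else .012))-p)).round(4))
E
```

```text
head (307.88507080078125, 28.95977020263672) 21.190067291259766 [0.60542097 0.0068359  0.21      ] tool [ 0.0273 -0.1491  0.1849]
tip (309.1363525390625, 131.0) 5.9484076499938965 [ 0.52665136 -0.039713    0.215     ] tool [ 0.0299 -0.0576  0.18  ]
(251, 218) [-0.0146 -0.0169  0.0156]
(400, 218) [ 0.0653 -0.0168  0.0156]
(257, 176) [-0.0179 -0.0225  0.1236]
(358, 176) [ 0.0667 -0.0224  0.1235]
```

move_arm(
  series=[
    [[0,0,1.5,0,0,0,-1],[0,0,3,0,0,0,-1],[0,0,3,0,0,0,-1],[0,0,3,0,0,0,-1],[0,0,1.5,0,0,0,-1],[0,0,0.6,0,0,0,-1],[0,0,0,0,0,0,-1],[0,0,0,0,0,0,-1]],
  ],
)

```text
time_s: 19.0
tcp_pos: [0.4629, -0.0414, 0.2706]
ee_rot: [[0.485, -0.875, 0.002], [-0.875, -0.485, 0.0], [0.001, -0.002, -1.0]]
wrist_force: [0.7, -0.0, -4.2]
gripper_width: 0.314
```

```bash
python3 - <<'E'
from h import *
s,c=cap('scene','s9');print(s['tcp_pos'],s['ee_rot'].round(3),s['time_s'],s['wrist_force'])
cv2.imwrite('pics/s9z.png',cv2.resize(c['color'][100:320,150:330],None,fx=3,fy=2.7))
E
```

```text
[ 0.46293769 -0.04142909  0.27063266] [[ 0.485 -0.875  0.002]
 [-0.875 -0.485  0.   ]
 [ 0.001 -0.002 -1.   ]] 19.0 [ 0.70337297 -0.00426129 -4.16823632]
```

View pics/s9z.png

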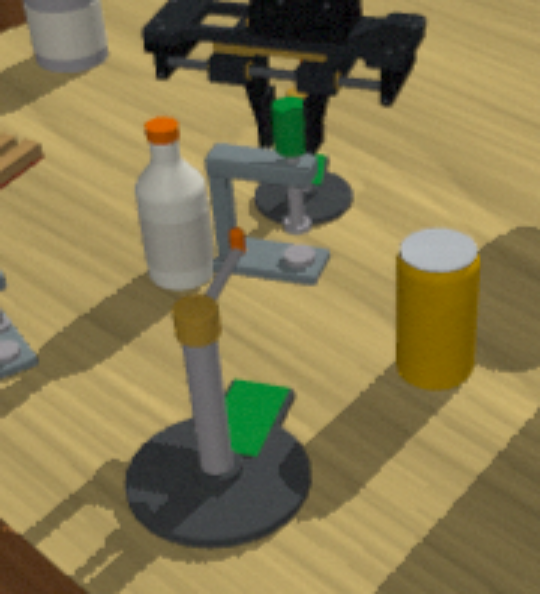

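The clamp stands ready beyond the tip, with the tip at zoom (237,240) below jaw height and inside the throat's span. I'll slide it inward along the bar.

move_arm(
  series=[
    [[0,-0.5,0,0,0,0,-1],[0,-1,0,0,0,0,-1],[0,-1.5,0,0,0,0,-1],[0,-1.5,0,0,0,0,-1],[0,-1.5,0,0,0,0,-1],[0,-1.5,0,0,0,0,-1],[0,-1,0,0,0,0,-1],[0,-0.4,0,0,0,0,-1],[0,0,0,0,0,0,-1],[0,0,0,0,0,0,-1]],
  ],
)

```text
time_s: 20.3
tcp_pos: [0.5397, 0.0014, 0.2697]
ee_rot: [[0.485, -0.875, -0.0], [-0.875, -0.485, -0.0], [-0.0, 0.0, -1.0]]
wrist_force: [0.8, 0.4, -5.3]
gripper_width: 0.315
```

```bash
python3 - <<'E'
from h import *
s,c=cap('scene','s10');print(s['tcp_pos'],s['ee_rot'].round(3),s['time_s'],s['wrist_force'])
cv2.imwrite('pics/s10z.png',cv2.resize(c['color'][120:320,150:330],None,fx=4,fy=3))
cap('wrist','w10')
E
```

```text
[0.53969084 0.00141705 0.26965582] [[ 0.485 -0.875 -0.   ]
 [-0.875 -0.485 -0.   ]
 [-0.     0.    -1.   ]] 20.3 [ 0.80827988  0.44943614 -5.31069978]
```

View pics/s10z.png

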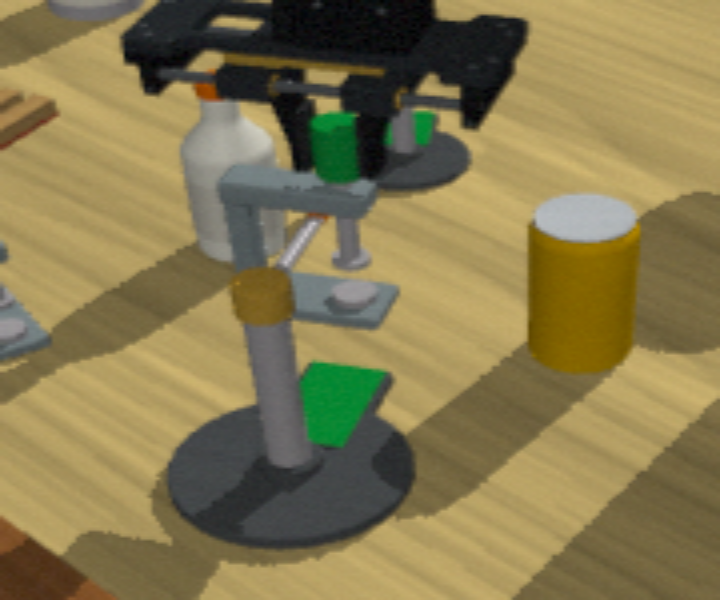

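View pics/w10.png

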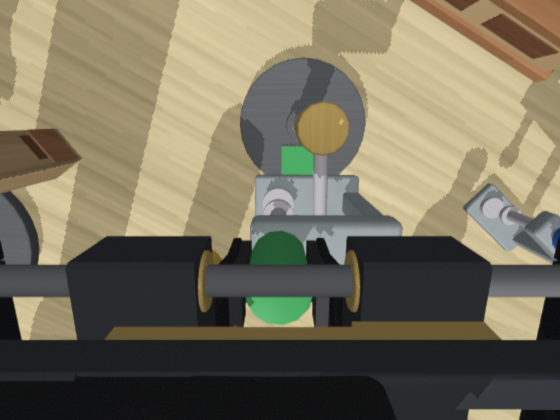

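The scene view shows the bar running through the throat, with the tip visible beyond the jaw at zoom (318,215). Wrist view: bar at column 320, midway between screw and spine. I'll lower it gently.

move_arm(
  series=[
    [[0,0,0.7,0,0,0,-1],[0,0,1,0,0,0,-1],[0,0,0.6,0,0,0,-1],[0,0,0.3,0,0,0,-1],[0,0,0.2,0,0,0,-1],[0,0,0.1,0,0,0,-1],[0,0,0.1,0,0,0,-1],[0,0,0,0,0,0,-1],[0,0,0,0,0,0,-1]],
  ],
)

```text
time_s: 21.52
tcp_pos: [0.5401, 0.0017, 0.2397]
ee_rot: [[0.485, -0.875, 0.0], [-0.875, -0.485, 0.0], [0.0, -0.0, -1.0]]
wrist_force: [0.4, -0.2, -4.9]
gripper_width: 0.31
```

move_arm(
  series=[
    [[0,0,0.1,0,0,0,-1],[0,0,0.1,0,0,0,-1],[0,0,0.1,0,0,0,-1],[0,0,0,0,0,0,-1],[0,0,0,0,0,0,-1]],
  ],
)

```text
time_s: 22.15
tcp_pos: [0.5401, 0.0016, 0.2366]
ee_rot: [[0.485, -0.875, 0.0], [-0.875, -0.485, -0.0], [0.0, 0.0, -1.0]]
wrist_force: [-1.0, -0.2, -4.9]
gripper_width: 0.315
```

move_arm(
  series=[
    [[0,0,0.05,0,0,0,-1],[0,0,0.05,0,0,0,-1],[0,0,0.05,0,0,0,-1],[0,0,0,0,0,0,-1],[0,0,0,0,0,0,-1]],
  ],
)

```text
time_s: 22.78
tcp_pos: [0.5401, 0.0016, 0.2353]
ee_rot: [[0.485, -0.875, 0.0], [-0.875, -0.485, 0.0], [0.0, -0.0, -1.0]]
wrist_force: [-1.7, -0.5, -3.3]
gripper_width: 0.312
```

Contact has begun: the force went from -4.9 to -3.3 N at the expected height.

move_arm(
  series=[
    [[0,0,0.05,0,0,0,-1],[0,0,0,0,0,0,-1],[0,0,0,0,0,0,-1]],
  ],
)

```text
time_s: 23.15
tcp_pos: [0.5402, 0.0017, 0.2351]
ee_rot: [[0.485, -0.875, 0.001], [-0.875, -0.485, -0.0], [0.0, -0.001, -1.0]]
wrist_force: [-2.2, 1.5, 1.4]
gripper_width: 0.313
```

move_arm(
  series=[
    [[0,0,0,0,0,0,-0.4],[0,0,0,0,0,0,-0.35],[0,0,0,0,0,0,-0.3],[0,0,0,0,0,0,-0.25],[0,0,0,0,0,0,-0.2],[0,0,0,0,0,0,-0.1],[0,0,0,0,0,0,0],[0,0,0,0,0,0,0],[0,0,0,0,0,0,0],[0,0,0,0,0,0,0]],
  ],
)

```text
time_s: 24.4
tcp_pos: [0.5401, 0.0016, 0.2346]
ee_rot: [[0.485, -0.875, 0.0], [-0.875, -0.485, -0.0], [0.0, -0.0, -1.0]]
wrist_force: [-0.1, 0.0, -0.8]
gripper_width: 0.501
```

```bash
python3 - <<'E'
from h import *
s,c=cap('scene','s11');print(s['tcp_pos'],s['time_s'],s['wrist_force'],s['gripper_width'])
cv2.imwrite('pics/s11z.png',cv2.resize(c['color'][120:320,150:330],None,fx=4,fy=3))
cap('wrist','w11')
E
```

```text
[0.54006508 0.00164895 0.2345786 ] 24.4 [-0.06840024  0.02616234 -0.78902103] 0.501099490717044
```

View pics/s11z.png

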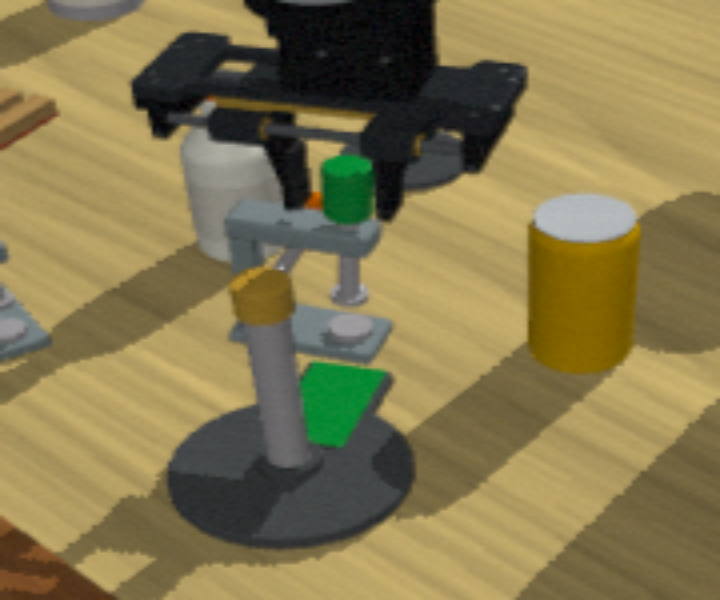

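View pics/w11.png

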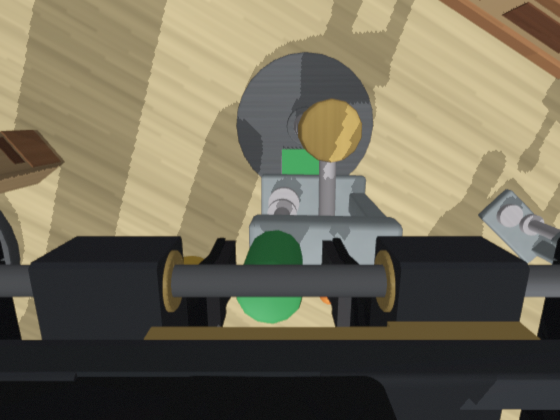

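Released: the clamp hangs on the bar with its handle leaning only slightly towards wrist-left (about 3°), clear of both fingers. I'll open fully and withdraw straight up.

move_arm(
  series=[
    [[0,0,0,0,0,0,0.6],[0,0,0,0,0,0,1],[0,0,0,0,0,0,1],[0,0,0,0,0,0,1],[0,0,0,0,0,0,1],[0,0,-1,0,0,0,1],[0,0,-2,0,0,0,1],[0,0,-4,0,0,0,1],[0,0,-5,0,0,0,1],[0,3,-4,0,0,0,1],[0,3,0,0,0,0,1],[0,2,0,0,0,0,1]],
  ],
)

```text
time_s: 26.0
tcp_pos: [0.4691, -0.0377, 0.3957]
ee_rot: [[0.485, -0.875, 0.002], [-0.875, -0.485, 0.001], [0.001, -0.002, -1.0]]
wrist_force: [0.7, -0.6, -0.0]
gripper_width: 0.998
```

move_arm(
  series=[
    [[0,0,0,0,0,0,1],[0,0,0,0,0,0,1],[0,0,0,0,0,0,1],[0,0,0,0,0,0,1]],
  ],
)

```text
time_s: 26.5
tcp_pos: [0.4705, -0.0369, 0.394]
ee_rot: [[0.485, -0.874, -0.001], [-0.874, -0.485, -0.0], [-0.0, 0.001, -1.0]]
wrist_force: [-0.4, -0.2, 0.2]
gripper_width: 1.001
```

```bash
python3 - <<'E'
from h import *
s,c=cap('scene','s12');print(s['tcp_pos'],s['time_s'],s['wrist_force'],s['gripper_width'])
cv2.imwrite('pics/s12z.png',cv2.resize(c['color'][120:320,150:330],None,fx=4,fy=3))
cap('wrist','w12')
E
```

```text
[ 0.47053154 -0.03688076  0.39401901] 26.5 [-0.44054945 -0.16076681  0.23949572] 1.00077446826134
```

View pics/s12z.png

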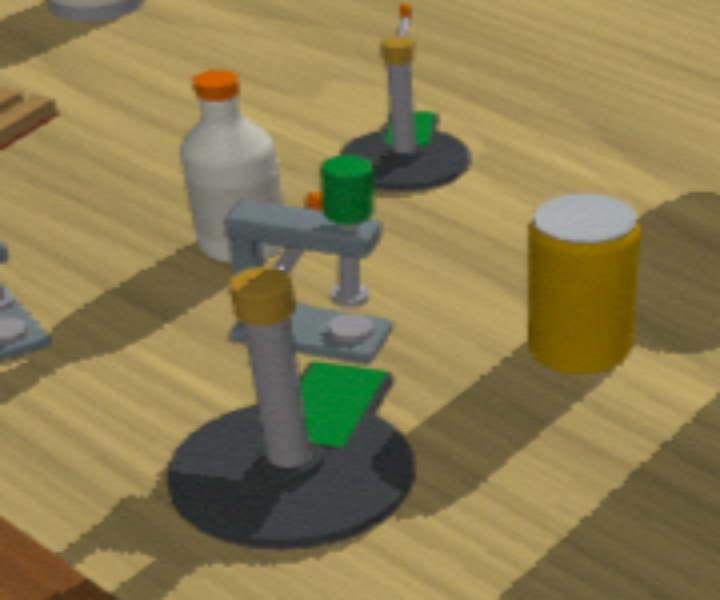

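View pics/w12.png

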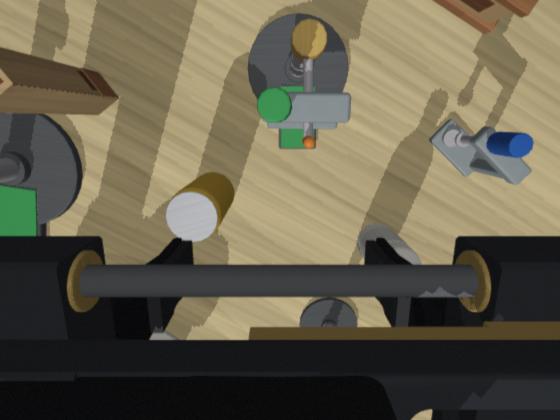

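View pics/s12.png

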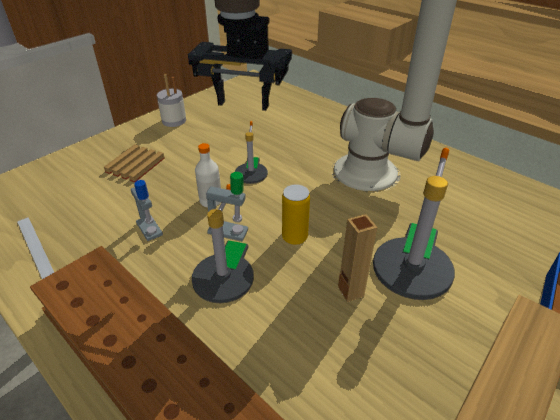

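The clamp hangs at rest. Wrist view: jaw across the bar at (310,107), head (309,39) and tip (309,142) in line with the tool's y axis (-151°). The bystanders haven't moved. One numeric check before handing in.

```bash
python3 - <<'E'
from h import *
s,c=cap('wrist','w13'); sc=(s,c); h=cv2.cvtColor(c['color'],cv2.COLOR_BGR2HSV)
print('stillness', cv2.absdiff(c['color'],load('w12')[1]['color'])[60:160,240:370].mean())
def big(lo,hi,box):
    k=cv2.inRange(h,lo,hi); m=np.zeros_like(k); x0,x1,y0,y1=box; m[y0:y1,x0:x1]=k[y0:y1,x0:x1]
    return max(cv2.findContours(m,0,1)[0],key=cv2.contourArea)
H=onz(sc,cv2.minEnclosingCircle(big((15,120,60),(28,255,255),(285,335,10,62)))[0],.21)
t=onz(sc,cv2.minEnclosingCircle(big((3,140,100),(14,255,255),(295,325,130,155)))[0],.215)
g=onz(sc,cv2.minEnclosingCircle(big((45,100,40),(85,255,255),(250,292,82,126)))[0],.275)
d=t-H; print('hook',np.degrees(np.arctan2(d[1],d[0])),np.hypot(*d[:2]),'handle top',g,'untilted',.5405,.0017)
d=t[:2]-[.607,.006];print(np.degrees(np.arctan2(d[1],d[0])))
a,b=load('scene0')[1]['color'],r.capture('scene')['color']
D=cv2.absdiff(a,b).max(2)
for n,(x0,x1,y0,y1) in dict(blue=(130,165,178,240),glue=(193,213,142,195),varn=(282,310,185,243),pipe=(340,375,215,300)).items(): print(n,D[y0:y1,x0:x1].mean().round(1))
E
```

```text
stillness 0.5441282051282051
hook -149.40909441413328 0.09259538595676653 handle top [0.5409421  0.00311889 0.275     ] untilted 0.5405 0.0017
-150.4301852633233
blue 3.6
glue 3.7
varn 14.0
pipe 4.9
```

```bash
python3 - <<'E'
from h import *
a,b=load('scene0')[1]['color'],load('s12')[1]['color']
def cy(im):
    h=cv2.cvtColor(im,cv2.COLOR_BGR2HSV); m=cv2.inRange(h,(15,150,50),(28,255,255)); m[:,:275]=0;m[:,315:]=0;m[:180]=0;m[250:]=0
    return cv2.boundingRect(max(cv2.findContours(m,0,1)[0],key=cv2.contourArea))
print(cy(a),cy(b)); print(r.finish_job())
E
```

```text
(282, 194, 28, 51) (282, 194, 28, 51)
the job is handed in; nothing more can be done
None
```

I turned the swivel hook 180° so it points along the green strip. Then I hung the green-handled clamp on it by its upper jaw and handed the job in at about 27 s. The hand-in gives no verdict, so this rests on my own checks.

- **Hanging:** The bar runs through the throat between screw and spine. The clamp settled at the expected height with only a few newtons of force. It is at rest and the robot is clear of it. Right after release I judged it to lean about 3°; later its handle top lay within about 2 mm of upright.
- **Hook direction:** After turning, the bar and the strip both measured 29.1°. My last checks, from head and tip positions, gave -149.4° and -150.4° against -151° for the strip. That is 0.6–1.6° apart, on the order of the camera's measuring error.
- **Bystanders:** The blue clamp, pipe and glue bottle look unchanged in the scene pictures. The varnish tin's brightness differed more than the others (14 against about 4), but its outline is identical to the pixel, so I put it down to a changed shadow.

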